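# Dispense throat drops through a sprung two-cell hopper gate

### The arm

A 6-joint arm with a two-finger parallel gripper is mounted at the origin on a cart in front of the work surface, level with it; the furniture and walls round the work are solid. World frame = base frame: x ahead of the robot, y to its left, z up, the work surface at z = 0. Lengths are in m, angles in rad, forces in N, time in s.
With the tool pointing down it reaches from about 0.25 to 0.725 m from the base axis. Payload 4 kg.
Tool frame: the origin (TCP) lies midway between the tips of the shut fingers; the grasp point (between the pads) lies 19 mm behind it (ctrl.grasp_offset is the distance from the TCP to the grasp point, in m); z points along the fingers, y is the line along which they close (so a half turn about z gives the same grasp; the last joint's range is limited). The gripper opens to 85 mm and grips with 20 to 120 N. Pads are 22 mm wide; open, the fingers measure 114 mm over their backs; the gripper's body (76 mm by 85 mm) begins 54 mm behind the grasp point. The pads swing forward as they close: fully open they stand 13 mm farther back than shut.
Start: joints at [1.35, 0.241, 0.005, 1.335, 0, 1.571], TCP at [0.11, 0.488, 0.231] pointing down, gripper open.
Joint ranges: [-2.72, 2.72], [-1.05, 1.87], [-1.09, 1.28], [-1.99, 2.15], [-1.42, 1.44], [-3.14, 3.14]. Speed limits (rad/s): [2.79, 2.79, 3.14, 3.14, 3.14, 3.14].

### API

Orientations are given as a rotation vector (axis times angle).
In Python, from rig import ctrl gives the robot as it stands.
- The arm moves only by the shell command python3 inch.py [FORCE], which reads ROWS from standard input. ROWS is one flat JSON list of numbers that holds 1 to 10 rows one after another, with no inner brackets; each row has 5 numbers: the opening from 0.0 (shut) to 1.0 (fully open), then dx, dy, dz in m, then a turn about the tool's z in rad; each row is the pose to reach, as a shift and turn from the pose commanded when the command began, along the tool's axes at that moment; what a row does not reach only later rows make up. A row lasts 1/10 s, in which the tool goes at most 0.05 m and 0.15 rad, less where a joint would pass 70% of its speed; a pose out of reach is approached as far as the arm can. The fingers move at their own pace and stop on an object; FORCE is the grip in N (left out, the last holds). Time passes only in rows, so rows that do not move let the fingers close. It prints the time, the measured TCP pose, the force, the opening and the grip force at its end. Input that does not fit is refused with a message, and nothing moves.
- ctrl.get_state(): the state, without advancing time (a new reading comes with each control period).
- ctrl.get_image(name): name is "scene" or "top"; returns the picture (420x560x3 uint8, red, green, blue); there is no depth.
- ctrl.get_calibration(name): a dict with "fovy" (degrees; the focal length in pixels is half the picture's height over the tangent of half this angle, whatever the lens; pixels are square), "cx", "cy" (the principal point, pixels), "D" ([k1, k2, p1, p2, k3] as OpenCV has them; the pictures are not rectified), "extrinsics" (4x4, takes a point from camera to world coordinates). Camera axes: x right, y up, looking along -z (the intrinsics and any distortion apply to the point x, -y, -z); pixel columns grow to the right and rows downward; lengths in m; the calibration is good to about 2 mm. A picture is of the moment at which its call begins. get_calibration takes no time and is no camera call.
- ctrl.sign_off(): hands the job in; it is judged then, once.
The state is a dict: "time": time; "joints": joint angles; "joint_vel": joint speeds; "joint_efforts": joint torques, N m; "tool_pos": TCP position; "tcp_rot": TCP orientation; "force": force on the tool from outside, world axes, zero at the start; "wrist_torque": the same for the moment, N m; "grip_width": opening from 0.0 (shut) to 1.0 (fully open); "grasp_force": force on a finger pad.
Only numpy, scipy, OpenCV 4.12 (cv2) and the standard library are available. Lean on these libraries where they do the work, as an engineer would, in place of code of your own. Each camera call takes 0.05 s, during which the arm holds its last target. There are 200 camera calls.

### The job

Tip the four throat drops from the loaded scoop into the right-hand compartment of the shut hopper (right as seen from the robot) and lay the empty scoop back down flat on the counter. Then draw the hopper's spring-loaded gate out to half its travel, so that the right-hand compartment empties into the vial below while the left-hand one stays shut with its three drops, and finish holding the gate there in the gripper, as it snaps shut when let go. Do not disturb the vial or the other things on the counter.

Things in the scene. Friction and masses are not known exactly. Their poses are not given: they have to be found in the camera images.
- hopper: Steel two-compartment hopper fixed on the counter: base 124 x 170 x 8 mm, two posts behind, two open-topped compartments side by side along its y. Origin: underside of the base, below the divider. x to its back (away from the robot at yaw 0, which varies 0.2 rad), y to its left, z up. Divider top z = 190 mm; each outer end wall (y = +-45 mm) ends in a lip leaning out to y = +-60 mm, z = 178 mm.
- cell_right (a point): centre of the floor (top of the gate) of the right-hand compartment, hopper (0, -24, 88) mm; axes as the hopper's. Each compartment is 36 mm long in y and 36 mm wide in x at the floor, widening to 72 mm in x at hopper z = 160 mm; its front wall is clear. The drops are to be tipped in here.
- cell_left (a point): centre of the floor of the left-hand compartment (hopper 0, +24, 88 mm); axes as the hopper's. It holds the three reserve drops.
- pour_lip (a point): middle of the right-hand pouring lip (hopper 0, -50, 177 mm), about 10 mm above the lip's sheet; axes as the hopper's. A scoop nose about 15 mm above this point, scoop pointing along hopper +y, pours into the right-hand compartment.
- gate (a joint): draw of the sprung gate in m, along hopper +y: 0 shut, 0.096 fully drawn (both compartments open), half 0.048. The right-hand compartment is wholly open from 0.042, the left-hand one starts to open at 0.054. Spring pull to shut 3 N at 0, rising 100 N/m (7.8 N at half), friction 0.6 N; snaps shut if let go. At half a black line across the gate meets the frame's left edge (hopper y = 62 mm).
- gate_grip (a point): middle of the gate's black upright grip plate: 12 mm thick along hopper y, 36 mm wide along x, 44 mm tall (hopper z 90 to 134 mm; gate top at 88 mm). The point is at hopper (0, 134, 114) mm with the gate shut and moves with it. Pinch it from above, fingers on its left and right faces; the hopper's left lip is 74 mm away. Axes as the hopper's.
- vial: open amber dispensing vial, 52 mm diameter (inside 47 mm), 70 mm high, loose, standing in the channel of the base below the right-hand compartment, its rim 6 mm below the gate. Origin: centre of its underside.
- scoop: small steel scoop, loose, holding the four drops: bowl 64 x 46 x 28 mm, floor 2 mm thick, flat for 44 mm, then rising 18 deg to the open nose; back wall at x = -32 mm; black handle x -38 to -120 mm, 14 mm wide, z 23 to 37 mm. Origin: centre of the bowl's underside; x to the nose, z up. About 120 g. Nose starts pointing about to the robot's left (yaw 1.57 +-0.35); 45 deg nose-down empties it.
- scoop_grip (a point): grip point on the scoop handle's centre line, (-66, 0, 30) mm in the scoop's frame; axes as the scoop's. The fingers close along the scoop's y.
- scoop_nose (a point): middle of the scoop's open nose edge, (36, 0, 9) mm in the scoop's frame; axes as the scoop's.
- drop_1: round white throat drop, 16 mm ball, 12 g, in the scoop at the start. Origin: its centre.
- drop_2: round white throat drop, 16 mm ball, 12 g, in the scoop at the start. Origin: its centre.
- drop_3: round white throat drop, 16 mm ball, 12 g, in the scoop at the start. Origin: its centre.
- drop_4: round white throat drop, 16 mm ball, 12 g, in the scoop at the start. Origin: its centre.
- reserve_1: round white throat drop, 16 mm ball, 12 g, reserve in the hopper's left-hand compartment; must stay there. Origin: its centre.
- reserve_2: round white throat drop, 16 mm ball, 12 g, reserve in the hopper's left-hand compartment; must stay there. Origin: its centre.
- reserve_3: round white throat drop, 16 mm ball, 12 g, reserve in the hopper's left-hand compartment; must stay there. Origin: its centre.
- stock_jar: white tablet jar, 50 mm diameter, 62 mm high, standing loose behind the work; leave alone. Origin: centre of its underside.
- small_vial: capped amber vial, 42 mm diameter, 71 mm high, standing loose behind the work; leave alone. Origin: centre of its underside.
- tin: flat round white ointment tin, 52 mm diameter, 20 mm high, lying loose in front of the hopper; leave alone. Origin: centre of its underside.

How it is judged:
On the way, in this order (a step that is already met when the one before it is completed fails the run):
1. all four drops lie in the right-hand compartment, with the gate shut (x of drop_1 in the frame of cell_right between -0.036 and 0.036 m and y of drop_1 in the frame of cell_right between -0.022 and 0.022 m and z of drop_1 in the frame of cell_right between 0.002 and 0.07 m and x of drop_2 in the frame of cell_right between -0.036 and 0.036 m and y of drop_2 in the frame of cell_right between -0.022 and 0.022 m and z of drop_2 in the frame of cell_right between 0.002 and 0.07 m and x of drop_3 in the frame of cell_right between -0.036 and 0.036 m and y of drop_3 in the frame of cell_right between -0.022 and 0.022 m and z of drop_3 in the frame of cell_right between 0.002 and 0.07 m and x of drop_4 in the frame of cell_right between -0.036 and 0.036 m and y of drop_4 in the frame of cell_right between -0.022 and 0.022 m and z of drop_4 in the frame of cell_right between 0.002 and 0.07 m and value of joint gate below 0.005 m), for 0.2 s.
2. the empty scoop lies flat on the counter, let go, with the drops still in the compartment (height (world z) of scoop below 0.012 m and angle between scoop's own z axis and vertical below 0.2 rad and contact force between the fingers and scoop below 0.1 N and z of each of drop_1, drop_2, drop_3, drop_4 in the frame of cell_right above 0.002 m and value of joint gate below 0.005 m), for 0.2 s.
At the end, for the whole second after the job is handed in: Fingers hold the gate still at half travel, 48 mm drawn within 8 mm, bearing on it with over 3 N; all four drops are in the vial, upright within 15 mm of its place; the three reserve drops are in the left compartment; the scoop lies flat on the counter, let go and clear of the hopper (value of joint gate between 0.04 and 0.056 m and velocity of joint gate between -0.01 and 0.01 m/s and contact force between the fingers and hopper above 3 N and horizontal distance between each of drop_1, drop_2, drop_3, drop_4 and vial below 0.024 m and z of drop_1 in the frame of vial between 0.005 and 0.055 m and z of drop_2 in the frame of vial between 0.005 and 0.055 m and z of drop_3 in the frame of vial between 0.005 and 0.055 m and z of drop_4 in the frame of vial between 0.005 and 0.055 m and x of reserve_1 in the frame of cell_left between -0.036 and 0.036 m and y of reserve_1 in the frame of cell_left between -0.022 and 0.022 m and z of reserve_1 in the frame of cell_left between 0.002 and 0.07 m and x of reserve_2 in the frame of cell_left between -0.036 and 0.036 m and y of reserve_2 in the frame of cell_left between -0.022 and 0.022 m and z of reserve_2 in the frame of cell_left between 0.002 and 0.07 m and x of reserve_3 in the frame of cell_left between -0.036 and 0.036 m and y of reserve_3 in the frame of cell_left between -0.022 and 0.022 m and z of reserve_3 in the frame of cell_left between 0.002 and 0.07 m and distance of vial from where it was at the start of the episode below 0.015 m and angle between vial's own z axis and vertical below 0.1 rad and height (world z) of scoop below 0.012 m and angle between scoop's own z axis and vertical below 0.2 rad and contact force between the fingers and scoop below 0.1 N and contact force between scoop and hopper below 0.1 N); the arm keeps its last pose, push and grip.
It fails at once if the white tablet jar is shoved more than 30 mm or tipped over (distance of stock_jar from where it was at the start of the episode above 0.03 m or angle between stock_jar's own z axis and vertical above 0.5 rad).
It fails at once if the capped amber vial is shoved more than 30 mm or tipped over (distance of small_vial from where it was at the start of the episode above 0.03 m or angle between small_vial's own z axis and vertical above 0.5 rad).
It fails at once if the ointment tin is shoved more than 30 mm or tipped over (distance of tin from where it was at the start of the episode above 0.03 m or angle between tin's own z axis and vertical above 0.5 rad).
It also fails if it takes over 67 s, if anything falls off the work surface, if the arm or the gripper's body presses on something with over 40 N, if the wrist force passes 120 N, or if a joint passes its speed limit or range.

## Working session

There is one attempt and no reset: what is moved stays moved. The work goes in short steps, Python scripts to look and compute and a shell command to move; the robot and the scene stay as the last step left them, time stands still between calls to the robot, and variables do not carry over. Pictures are saved under pics/ and viewed, at most 10 in all, crops included, and the job is handed in when it is done.

```bash
ls; mkdir -p pics
python3 - <<'E'
from rig import ctrl
import cv2
for n in("scene","top"):
    cv2.imwrite(f"pics/{n}0.png",ctrl.get_image(n)[:,:,::-1]); print(n,ctrl.get_calibration(n))
print(ctrl.get_state(),ctrl.grasp_offset)
E
```

```text
inch.py
pics
rig.py
scene {'fovy': 45.245076828222246, 'cx': 277.5315179575059, 'cy': 210.64373719614844, 'D': array([0.01135335, 0.        , 0.        , 0.        , 0.        ]), 'extrinsics': array([[-0.89193555,  0.28380446, -0.35200284,  0.17710251],
       [-0.45192863, -0.53450499,  0.7141883 ,  0.68746995],
       [ 0.01454255,  0.7960901 ,  0.60500337,  0.71522519],
       [ 0.        ,  0.        ,  0.        ,  1.        ]])}
top {'fovy': 50.40812979504356, 'cx': 276.4729773936498, 'cy': 204.54247695267563, 'D': array([0.03758898, 0.        , 0.        , 0.        , 0.        ]), 'extrinsics': array([[-0.02468113,  0.98956358, -0.14196747,  0.37481159],
       [-0.99961596, -0.02263907,  0.01598147,  0.0377405 ],
       [ 0.01260067,  0.14230739,  0.9897423 ,  1.02469564],
       [ 0.        ,  0.        ,  0.        ,  1.        ]])}
{'time': 0.1, 'joints': array([1.34997374e+00, 2.41369399e-01, 3.84133720e-03, 1.33522513e+00,
       1.91860881e-05, 1.57081452e+00]), 'joint_vel': array([ 0.00098437, -0.00201018,  0.00362708, -0.00214722, -0.00070305,
       -0.00020972]), 'joint_efforts': array([-3.83188308e-05, -3.73137832e+01,  2.53009683e+01,  1.08720854e-02,
       -2.83448367e-05, -6.95059637e-07]), 'tool_pos': array([0.10938237, 0.48728942, 0.23047942]), 'tcp_rot': array([-3.46165397e-01, -3.12222519e+00,  3.05158028e-03]), 'force': array([ 0.44348598, -0.53058534,  1.0134044 ]), 'wrist_torque': array([ 0.00634414, -0.00851804, -0.05358827]), 'grasp_force': 0.0, 'grip_width': 0.9998233553310888} 0.0187
```
View pics/scene0.png

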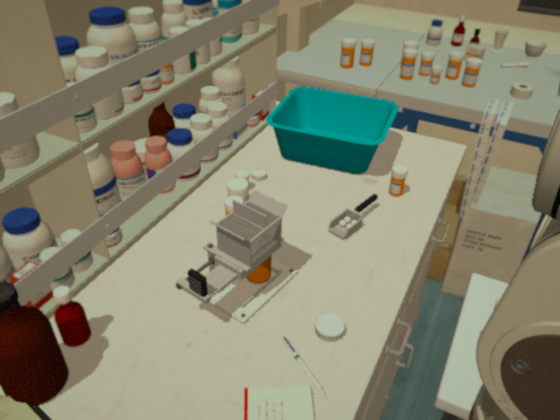

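View pics/top0.png

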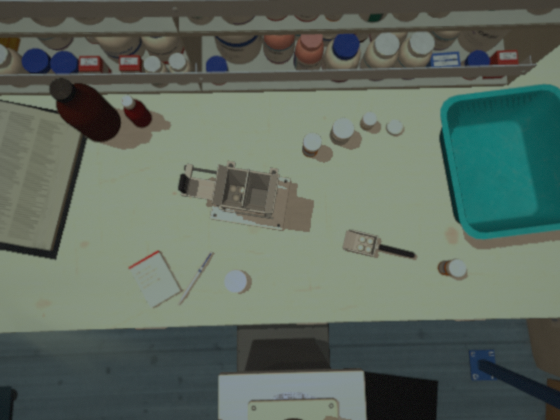

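The scene camera shows the hopper at about (250,240) with its gate grip at (198,282), the scoop at (350,222) and the tin at (330,327). In the top view the scoop bowl is at (361,243) with its handle running to (413,254), and the hopper is at (247,195). I'll enlarge both for precise measurement.

Run:
```python
import cv2,numpy as np
t=cv2.imread("pics/top0.png");s=cv2.imread("pics/scene0.png")
def up(im,x,y,w,h,k): return cv2.convertScaleAbs(cv2.resize(im[y:y+h,x:x+w],None,fx=k,fy=k,interpolation=cv2.INTER_CUBIC),alpha=1.5)
a=up(t,170,150,133,100,6); cv2.imwrite("pics/t_hop.png",a)
b=up(t,335,220,90,50,8); c=up(s,170,185,150,140,4)
cv2.imwrite("pics/t_sc.png",b);cv2.imwrite("pics/s_hop.png",c)
```

View pics/t_hop.png

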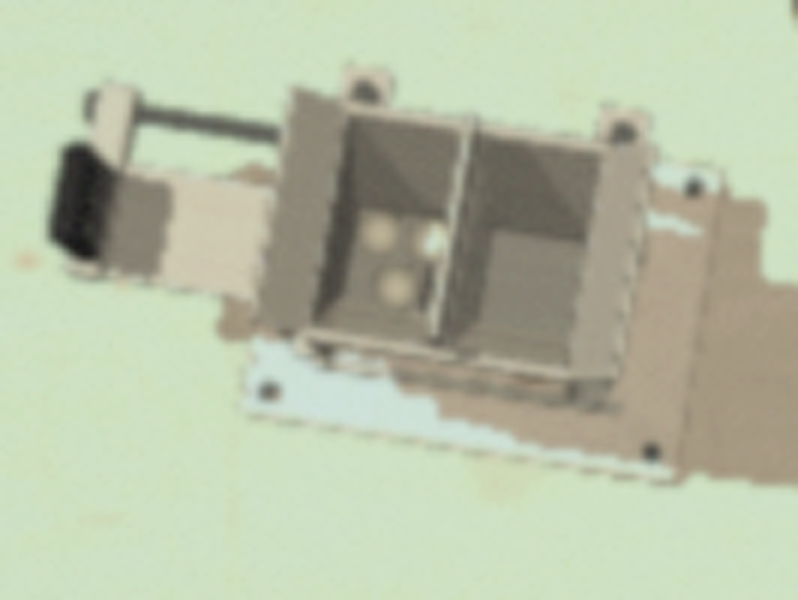

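View pics/t_sc.png

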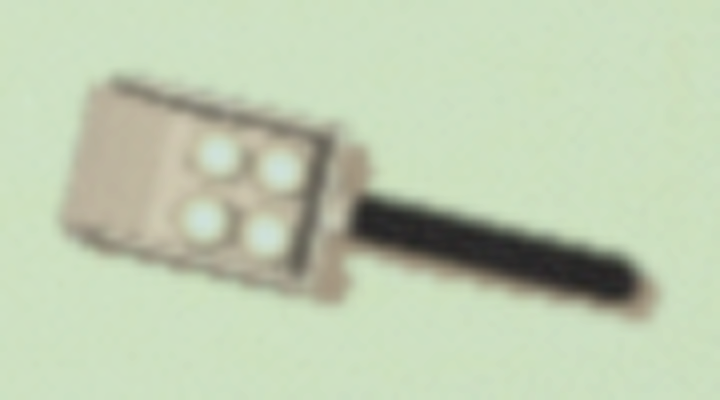

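View pics/s_hop.png

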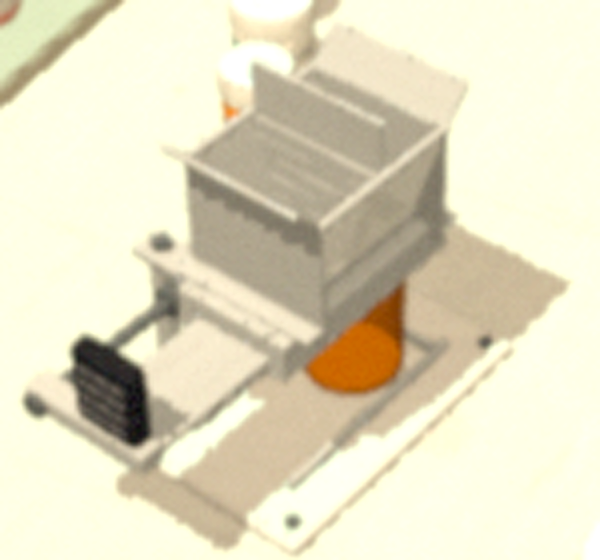

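The hopper crop shows the divider top running from (436,335) to (470,118) and the right lip edge from (650,165) to (615,375). The base corners are at (242,412), (672,482) and (722,172). In the scoop crop the nose middle is at (82,155) and the handle top runs from (355,215) to (640,280). All of these are crop pixels. Next I'll fit the poses.

```bash
cat > h.py <<'E'
import numpy as np,cv2
from scipy.optimize import least_squares
from rig import ctrl
def proj(n,P):
    c=ctrl.get_calibration(n);E=np.array(c["extrinsics"]);f=210/np.tan(np.radians(c["fovy"]/2))
    p=(np.atleast_2d(P)-E[:3,3])@E[:3,:3]; p=p*[1,-1,-1]
    K=np.array([[f,0,c["cx"]],[0,f,c["cy"]],[0,0,1]])
    return cv2.projectPoints(p,np.zeros(3),np.zeros(3),K,np.array(c["D"]))[0][:,0]
def place(q,L):
    c,s=np.cos(q[2]),np.sin(q[2]);L=np.atleast_2d(L)
    return L@np.array([[c,s,0],[-s,c,0],[0,0,1]])+[q[0],q[1],0]
def fit(q0,obs):
    r=lambda q:np.concatenate([proj(n,place(q,np.array(l)/1e3))[0]-px for n,l,px in obs])
    o=least_squares(r,q0,loss="soft_l1");print(o.x.round(4),r(o.x).round(1).reshape(-1,2).tolist());return o.x
E
python3 - <<'E'
from h import *
T=lambda u,v:(170+(u+.5)/6-.5,150+(v+.5)/6-.5)
S=lambda u,v:(335+(u+.5)/8-.5,220+(v+.5)/8-.5)
C=lambda u,v:(170+(u+.5)/4-.5,185+(v+.5)/4-.5)
hop=fit([.45,.05,0],[("top",[-62,85,8],T(242,412)),("top",[-62,-85,8],T(672,482)),("top",[62,-85,8],T(722,172)),
 ("top",[0,0,190],T(453,227)),("top",[36,-60,178],T(652,160)),("top",[-36,-60,178],T(617,377)),("top",[36,60,178],T(297,88)),
 ("scene",[-62,85,8],C(297,550)),("scene",[0,140,134],C(108,358)),("scene",[-36,-60,178],C(462,88))])
sc=fit([.36,-.1,1.4],[("top",[36,0,9],S(82,155)),("top",[-38,0,37],S(355,215)),("top",[-120,0,37],S(640,280)),("top",[-32,0,28],S(318,205))])
print("grip",place(sc,[[-.066,0,.03]]),"nose",place(sc,[[.036,0,.009]]))
print("lip",place(hop,[[0,-.05,.177]]),"gg",place(hop,[[0,.134,.114]]))
from scipy.spatial.transform import Rotation as R
print(R.from_rotvec(ctrl.get_state()["tcp_rot"]).as_matrix().round(3))
E
```

```text
[ 0.5316  0.0827 -0.2029] [[-1.9, 2.0], [-0.3, 3.6], [0.8, 2.7], [0.1, -1.5], [1.3, -1.7], [0.5, -1.6], [-0.5, -0.6], [1.5, 2.0], [-4.2, 0.5], [0.7, -1.7]]
[ 0.4288 -0.1646  1.3104] [[-1.1, -0.1], [-0.4, -0.5], [0.6, 0.2], [0.6, 0.3]]
grip [[ 0.41178913 -0.22841813  0.03      ]] nose [[ 0.43805307 -0.12985746  0.009     ]]
lip [[0.52147534 0.03374406 0.177     ]] gg [[0.55855714 0.21396875 0.114     ]]
[[-0.976  0.219 -0.   ]
 [ 0.219  0.976 -0.002]
 [ 0.    -0.002 -1.   ]]
```

```bash
cat >> h.py <<'E'
T=lambda u,v:(170+(u+.5)/6-.5,150+(v+.5)/6-.5)
C=lambda u,v:(170+(u+.5)/4-.5,185+(v+.5)/4-.5)
E
python3 - <<'E'
from h import *
for bx in (4,8,12):
  hop=fit([.45,.05,0],[("top",[-62+bx,85,8],T(242,412)),("top",[-62+bx,-85,8],T(672,482)),("top",[62+bx,-85,8],T(722,172)),
 ("top",[0,0,190],T(453,227)),("top",[36,-60,178],T(652,160)),("top",[-36,-60,178],T(617,377)),("top",[36,60,178],T(297,88)),
 ("scene",[-62+bx,85,8],C(297,550)),("scene",[0,134,134],C(108,360)),("scene",[-36,-60,178],C(462,88))])
print("lip",place(hop,[[0,-.05,.177]]),"gg",place(hop,[[0,.134,.114]]))
# top view of grip plate check
print(proj("top",place(hop,[[0,.134,.134],[-.018,.134,.134],[.018,.134,.134]]))*6-[1020,900], proj("scene",place(hop,[[0,.134,.134],[0,0,.19],[-.036,0,.19]]))*4-[680,740])
E
```

```text
[ 0.5307  0.0836 -0.192 ] [[-1.7, 1.1], [-0.0, 1.9], [0.5, 1.0], [-0.3, -1.0], [0.7, -1.6], [0.3, -1.4], [-1.2, 0.1], [0.6, 1.4], [-0.7, -1.1], [0.8, -1.6]]
[ 0.5292  0.0838 -0.1916] [[-1.5, 0.1], [0.2, 0.8], [0.7, -0.1], [-0.4, -0.2], [0.6, -0.8], [0.2, -0.6], [-1.3, 0.9], [-0.4, 0.8], [-0.0, -0.7], [1.5, -1.3]]
[ 0.5279  0.0842 -0.1927] [[-1.3, -1.1], [0.3, -0.3], [0.8, -1.1], [-0.6, 0.5], [0.4, -0.1], [0.0, 0.1], [-1.5, 1.5], [-1.6, 0.1], [0.5, -0.3], [2.1, -0.9]]
lip [[0.5182753  0.03510559 0.177     ]] gg [[0.55351964 0.21569861 0.114     ]]
[[ 64.73982197 190.61084137]
 [ 54.14908948 242.46385335]
 [ 75.25425799 139.04598769]] [[108.40720057 357.31299135]
 [319.54468812  93.60770368]
 [384.27580764 125.76711578]]
```

```bash
cat >> h.py <<'E'
from scipy.spatial.transform import Rotation as Rot
HOP=[.5290,.0840,-.192]
def go(p,head):
    s=ctrl.get_state();R=Rot.from_rotvec(s["tcp_rot"]).as_matrix()
    d=R.T@(np.array(p)-s["tool_pos"]);t=np.arctan2(*(R.T@[np.cos(head),np.sin(head),0])[[1,0]])
    print("delta",d.round(4),"turn",round(t,4),"tcp",s["tool_pos"].round(4),"Rx",R[:,0].round(3),"z",R[:,2].round(3),"j",np.round(s["joints"],2),"F",s["force"].round(1),"w",round(s["grip_width"],3),round(s["time"],1))
E
echo '[1,-0.329,-0.326,0,0.9,1,-0.329,-0.326,0,0.9,1,-0.329,-0.326,0,0.9,1,-0.329,-0.326,0,0.9,1,-0.329,-0.326,0,0.9,1,-0.329,-0.326,0,0.9,1,-0.329,-0.326,0,0.9,1,-0.329,-0.326,0,0.9,1,-0.329,-0.326,0,0.9,1,-0.329,-0.326,0,0.9]' | python3 inch.py 60
python3 -c "
from h import *
go([.4118,-.2284,.09],1.3104)"
```

```text
time: 1.1
tool_pos: [0.3607, 0.0939, 0.2311]
tcp_rot: [1.678, 2.654, -0.001]
force: [-1.0, 0.5, -0.6]
grip_width: 0.999
grasp_force: 0.0
delta [-0.3129 -0.0921  0.1416] turn 0.7036 tcp [0.3607 0.0939 0.2311] Rx [-0.429  0.903 -0.001] z [ 0.001 -0.001 -1.   ] j [ 0.26 -0.01 -0.29  1.3  -0.    1.38] F [-1.   0.5 -0.6] w 0.999 1.1
```

```bash
echo '[1,-0.313,-0.092,0.1416,0.7036,1,-0.313,-0.092,0.1416,0.7036,1,-0.313,-0.092,0.1416,0.7036,1,-0.313,-0.092,0.1416,0.7036,1,-0.313,-0.092,0.1416,0.7036,1,-0.313,-0.092,0.1416,0.7036,1,-0.313,-0.092,0.1416,0.7036,1,-0.313,-0.092,0.1416,0.7036,1,-0.313,-0.092,0.1416,0.7036]' | python3 inch.py
python3 -c "
from h import *
go([.4118,-.2284,.012],1.3104)"
```

```text
time: 2.0
tool_pos: [0.4114, -0.2247, 0.0884]
tcp_rot: [-2.485, -1.917, 0.002]
force: [0.6, 1.5, 0.3]
grip_width: 1.001
grasp_force: 0.0
delta [-0.0036  0.0016  0.0764] turn 0.0039 tcp [ 0.4114 -0.2247  0.0884] Rx [0.254 0.967 0.001] z [-0.003  0.002 -1.   ] j [-0.5   0.3  -0.31  0.96  0.    1.33] F [0.6 1.5 0.3] w 1.001 2.0
```

```bash
echo '[1,0,0,0.03,0,1,0,0,0.06,0,1,0,0,0.078,0,1,0,0,0.078,0,0,0,0,0.078,0,0,0,0,0.078,0,0,0,0,0.078,0,0,0,0,0.078,0,0,0,0,0.078,0]' | python3 inch.py 60
python3 -c "
from h import *
go([.4118,-.2284,.012],1.3104)"
```

```text
time: 2.9
tool_pos: [0.4128, -0.2244, 0.0124]
tcp_rot: [2.484, 1.922, 0.001]
force: [-2.4, -3.7, 6.2]
grip_width: 0.149
grasp_force: 60.7
delta [-0.0041  0.      0.0004] turn 0.0067 tcp [ 0.4128 -0.2244  0.0124] Rx [ 0.251  0.968 -0.001] z [ 0.001 -0.001 -1.   ] j [-0.5   0.4  -0.41  0.76 -0.    1.33] F [-2.4 -3.7  6.2] w 0.149 2.9
```

```bash
echo '[0,0,0,-0.01,0,0,0,0,-0.025,0,0,0,0,-0.04,0,0,0,0,-0.055,0,0,0,0,-0.07,0,0,0,0,-0.085,0,0,0,0,-0.1,0,0,0,0,-0.115,0,0,0,0,-0.13,0,0,0,0,-0.139,0]' | python3 inch.py 60
python3 - <<'E'
from h import *
go([*place(HOP,[[0,-.162,0]])[0,:2],.1514],np.pi/2-.192)
im=ctrl.get_image("scene")[:,:,::-1];cv2.imwrite("pics/lift.png",cv2.convertScaleAbs(cv2.resize(im[150:330,180:420],None,fx=3,fy=3,interpolation=2),alpha=1.4))
E
```

```text
time: 3.9
tool_pos: [0.4126, -0.2243, 0.1522]
tcp_rot: [2.484, 1.922, 0.001]
force: [0.7, -0.0, -1.2]
grip_width: 0.148
grasp_force: 58.6
delta [0.166  0.0452 0.0008] turn -0.0618 tcp [ 0.4126 -0.2243  0.1522] Rx [ 0.251  0.968 -0.   ] z [ 0.001 -0.001 -1.   ] j [-0.5   0.23 -0.22  1.12 -0.    1.33] F [ 0.7 -0.  -1.2] w 0.148 3.9
```

View pics/lift.png

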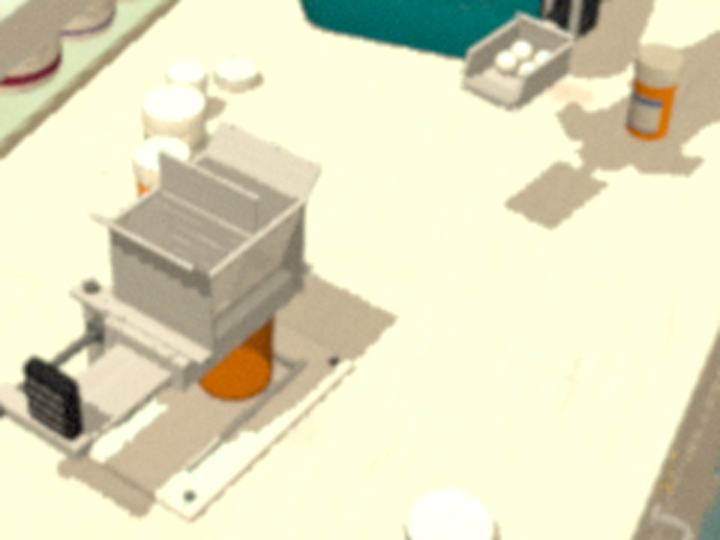

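The scoop is held level at (520,60) in this crop, with all four drops at the back of the bowl. I'll carry it to the right of the hopper, below the lip. Only turns about the tool's z are available, so I'll use the lip to tilt the scoop in the fingers.

```bash
echo '[0,0.01,0.003,0,-0.006,0,0.025,0.007,0,-0.012,0,0.045,0.012,0,-0.02,0,0.065,0.018,0,-0.03,0,0.085,0.023,0,-0.04,0,0.105,0.029,0,-0.045,0,0.125,0.034,0,-0.05,0,0.145,0.04,0,-0.055,0,0.159,0.044,0,-0.062,0,0.166,0.0452,0,-0.062]' | python3 inch.py
python3 - <<'E'
from h import *
go([*place(HOP,[[0,-.148,0]])[0,:2],.1514],np.pi/2-.192)
im=ctrl.get_image("scene")[:,:,::-1];im2=ctrl.get_image("top")[:,:,::-1]
f=lambda i:cv2.convertScaleAbs(cv2.resize(i,(400,400),interpolation=2),alpha=1.4)
cv2.imwrite("pics/near.png",np.hstack([f(im[180:280,220:320]),f(im2[150:250,230:330])]))
E
```

```text
time: 4.95
tool_pos: [0.498, -0.0733, 0.1499]
tcp_rot: [-2.421, -2.0, 0.001]
force: [0.5, -0.0, -1.3]
grip_width: 0.157
grasp_force: 58.6
delta [ 0.0123  0.0005 -0.0015] turn 0.0024 tcp [ 0.498  -0.0733  0.1499] Rx [0.188 0.982 0.   ] z [-0.001  0.    -1.   ] j [-0.15  0.3  -0.13  1.14  0.    1.61] F [ 0.5 -0.  -1.3] w 0.157 5.0
```

View pics/near.png

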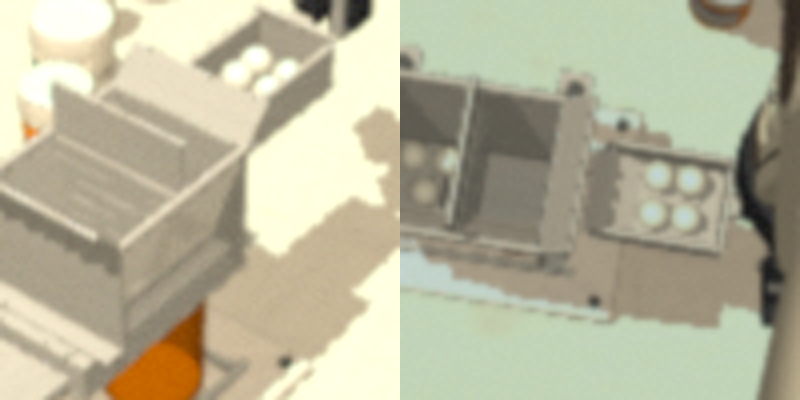

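The drops lie in the bowl, and the scoop is aligned just outside the right lip, whose edge is at about column 590 in the right half. Now I'll ease the nose under the lip and raise the grip to tilt it.

```bash
echo '[0,0.005,0,0,0,0,0.01,0,0,0,0,0.01,0,0,0]' | python3 inch.py | grep -E "pos|force"; echo '[0,0,0,-0.004,0,0,0,0,-0.008,0,0,0,0,-0.008,0]' | python3 inch.py | grep -E "pos|force"
```

```text
tool_pos: [0.4996, -0.0649, 0.1508]
force: [0.1, -0.5, -1.7]
grasp_force: 58.6
tool_pos: [0.5003, -0.0653, 0.1597]
force: [0.7, 0.8, -1.7]
grasp_force: 58.6
```

```bash
echo '[0,0,0,-0.004,0,0,0,0,-0.004,0]' | python3 inch.py | grep -E "pos|force"; echo '[0,0,0,-0.004,0,0,0,0,-0.004,0]' | python3 inch.py | grep -E "pos|force"
```

```text
tool_pos: [0.5001, -0.0651, 0.1633]
force: [-0.6, -0.3, -1.2]
grasp_force: 58.6
tool_pos: [0.5, -0.065, 0.1672]
force: [1.1, -0.1, -0.8]
grasp_force: 58.6
```

```bash
echo '[0,0,0,0.006,0,0,0,0,0.006,0,0,0.004,0,0.006,0,0,0.004,0,0.006,0]' | python3 inch.py | grep -E "pos|force";  echo '[0,0.003,0,0,0,0,0.003,0,0,0]' | python3 inch.py | grep -E "pos|force"; echo '[0,0.003,0,0,0,0,0.003,0,0,0]' | python3 inch.py | grep -E "pos|force"
```

```text
tool_pos: [0.5005, -0.0606, 0.1605]
force: [0.3, 0.5, -1.3]
grasp_force: 58.6
tool_pos: [0.5009, -0.0583, 0.1604]
force: [-0.5, -2.5, -4.2]
grasp_force: 58.4
tool_pos: [0.5009, -0.0565, 0.16]
force: [0.3, -4.8, -6.1]
grasp_force: 58.4
```

```bash
echo '[0,0,0,-0.003,0,0,0,0,-0.003,0]' | python3 inch.py | grep -E "pos|force"; echo '[0,0,0,-0.003,0,0,0,0,-0.003,0]' | python3 inch.py | grep -E "pos|force"; echo '[0,0,0,-0.004,0,0,0,0,-0.004,0]' | python3 inch.py | grep -E "pos|force"
python3 - <<'E'
from h import *
im=ctrl.get_image("scene")[:,:,::-1];im2=ctrl.get_image("top")[:,:,::-1]
f=lambda i:cv2.convertScaleAbs(cv2.resize(i,(400,400),interpolation=2),alpha=1.4)
cv2.imwrite("pics/tilt.png",np.hstack([f(im[170:270,230:330]),f(im2[150:250,230:330])]))
E
```

```text
tool_pos: [0.501, -0.0558, 0.1636]
force: [-1.7, -5.2, -6.2]
grasp_force: 58.5
tool_pos: [0.5013, -0.0554, 0.1669]
force: [-2.1, -4.5, -4.7]
grasp_force: 58.5
tool_pos: [0.5016, -0.0552, 0.1713]
force: [-2.4, -5.2, -3.8]
grasp_force: 58.7
```

```bash
echo '[0,0,0,-0.004,0,0,0,0,-0.004,0]' | python3 inch.py | grep -E "pos|force"
python3 - <<'E'
from h import *
im=ctrl.get_image("scene")[:,:,::-1];im2=ctrl.get_image("top")[:,:,::-1]
f=lambda i:cv2.convertScaleAbs(cv2.resize(i,(400,400),interpolation=2),alpha=1.4)
cv2.imwrite("pics/tilt.png",np.hstack([f(im[170:270,230:330]),f(im2[150:250,230:330])]))
E
```

```text
tool_pos: [0.5018, -0.0552, 0.1753]
force: [-1.7, -4.6, -4.4]
grasp_force: 58.7
```

View pics/tilt.png

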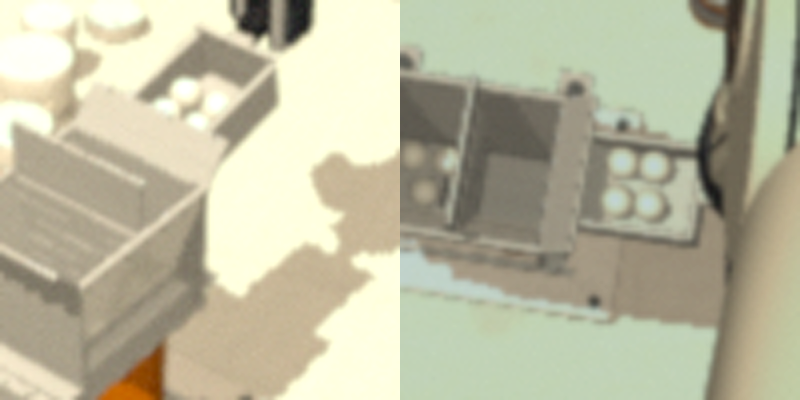

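The right half shows all four drops rolled forward to the ramp foot, around (635,180). The scoop is tilted about 9°, so the method works. Next I'll back off, rise, and go over the lip gently.

```bash
echo '[0,-0.003,0,0,0,0,-0.009,0,0,0,0,-0.016,0,0,0,0,-0.023,0,0,0,0,-0.029,0,0,0,0,-0.032,0,-0.005,0,0,-0.032,0,-0.014,0,0,-0.032,0,-0.024,0,0,-0.032,0,-0.034,0,0,-0.032,0,-0.04,0]' | python3 inch.py | grep -E "pos|force";echo '[0,0,0,-0.006,0,0,0,0,-0.010,0,0,0,0,-0.010,0]' | python3 inch.py | grep -E "pos|force"
python3 -c "
from h import *
go([*place(HOP,[[0,-.106,0]])[0,:2],.222],np.pi/2-.192)"
```

```text
tool_pos: [0.4963, -0.0865, 0.2165]
force: [-0.2, 0.1, -1.6]
grasp_force: 59.0
tool_pos: [0.4959, -0.0865, 0.2253]
force: [-0.8, 0.8, -2.7]
grasp_force: 59.0
delta [0.0677 0.     0.0033] turn 0.0006 tcp [ 0.4959 -0.0865  0.2253] Rx [0.19  0.982 0.   ] z [ 0.001 -0.    -1.   ] j [-0.17  0.25  0.    1.32  0.    1.59] F [-0.8  0.8 -2.7] w 0.152 9.2
```

```bash
echo '[0,0.003,0,0,0,0,0.009,0,0,0,0,0.017,0,0,0,0,0.025,0,0,0,0,0.033,0,0,0,0,0.041,0,0,0,0,0.049,0,0,0,0,0.057,0,0,0,0,0.064,0,0,0,0,0.068,0,0,0]' | python3 inch.py | grep -E "pos|force";echo '[0,0,0,0.004,0,0,0,0,0.010,0,0,0,0,0.016,0,0,0,0,0.020,0,0,0,0,0.020,0]' | python3 inch.py | grep -E "pos|force"
python3 - <<'E'
from h import *
im=ctrl.get_image("scene")[:,:,::-1];im2=ctrl.get_image("top")[:,:,::-1]
f=lambda i:cv2.convertScaleAbs(cv2.resize(i,(400,400),interpolation=2),alpha=1.4)
cv2.imwrite("pics/over.png",np.hstack([f(im[170:270,230:330]),f(im2[150:250,230:330])]))
E
```

```text
tool_pos: [0.5086, -0.0191, 0.2247]
force: [-0.5, -0.2, -1.5]
grasp_force: 59.0
tool_pos: [0.5078, -0.0201, 0.2036]
force: [0.1, -0.8, -2.5]
grasp_force: 59.0
```

View pics/over.png

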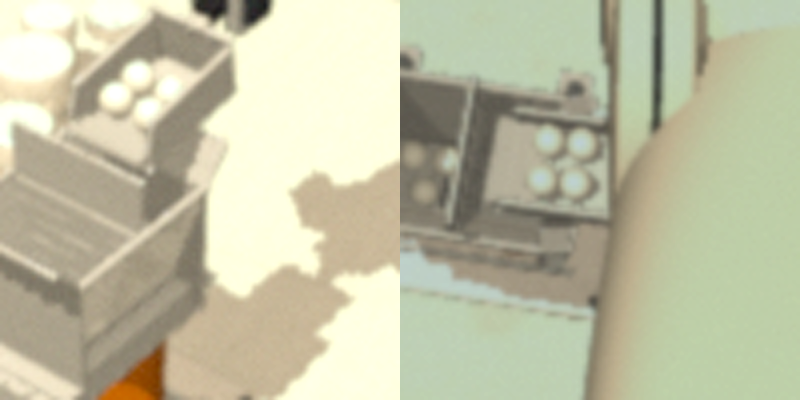

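Four drops are still in the bowl. The nose is over the right compartment, about 12 mm short of the divider. Now I'll ease the grip force and press the nose against the divider while raising the handle.

```bash
echo '[0,0,0,0,0,0,0,0,0,0,0,0.004,0,0,0,0,0.007,0,0,0]' | python3 inch.py 25| grep -E "pos|force";for i in 1; do echo '[0,0.003,0,0,0,0,0.006,0,0,0,0,0.006,0,0,0]' | python3 inch.py | grep -E "pos|force"; done;  echo '[0,0.003,0,0,0,0,0.005,0,0,0,0,0.005,0,0,0]' | python3 inch.py | grep -E "pos|force"
```

```text
tool_pos: [0.51, -0.0127, 0.2049]
force: [0.1, 1.2, -1.9]
grasp_force: 59.0
tool_pos: [0.511, -0.0072, 0.2048]
force: [0.3, -2.5, -1.1]
grasp_force: 59.1
tool_pos: [0.5112, -0.0068, 0.2056]
force: [-3.9, -14.3, 4.6]
grasp_force: 59.9
```

```bash
echo '[0,0,0,-0.003,0,0,0,0,-0.005,0,0,0,0,-0.005,0]' | python3 inch.py 20| grep -E "pos|force"; echo '[0,0.002,0,-0.004,0,0,0.002,0,-0.004,0]' | python3 inch.py | grep -E "pos|force"
```

```text
tool_pos: [0.5114, -0.0048, 0.2095]
force: [0.9, -8.2, -2.8]
grasp_force: 58.7
tool_pos: [0.5119, -0.0024, 0.2135]
force: [-1.0, -6.0, -2.9]
grasp_force: 58.7
```

```bash
echo '[0,0.005,0,-0.005,0,0,0.010,0,-0.009,0,0,0.016,0,-0.010,0,0,0.022,0,-0.010,0,0,0.022,0,-0.010,0]' | python3 inch.py 20| grep -E "pos|force"; echo '[0,0.006,0,-0.002,0,0,0.012,0,-0.004,0,0,0.012,0,-0.004,0]' | python3 inch.py | grep -E "pos|force"
```

```text
tool_pos: [0.5167, 0.0183, 0.2245]
force: [-1.4, -10.1, 3.0]
grasp_force: 58.3
tool_pos: [0.5186, 0.0283, 0.2295]
force: [-3.9, -15.3, 7.8]
grasp_force: 57.9
```

```bash
echo '[0,0.003,0,-0.003,0,0,0.006,0,-0.006,0,0,0.006,0,-0.006,0]' | python3 inch.py | grep -E "pos|force"; echo '[0,-0.006,0,-0.002,0,0,-0.012,0,-0.002,0,0,-0.018,0,-0.002,0,0,-0.024,0,-0.002,0,0,-0.024,0,-0.002,0,0,-0.024,0,-0.002,0,0,-0.024,0,-0.002,0,0,-0.024,0,-0.002,0,0,-0.024,0,-0.002,0]' | python3 inch.py | grep -E "pos|force"
cat > blob.py <<'E'
from h import *
import sys
n=sys.argv[1];x0,y0,x1,y1=map(int,sys.argv[2:6]);th=int(sys.argv[6])
im=ctrl.get_image(n);cv2.imwrite(f"pics/b{n}{ctrl.get_state()['time']:.2f}.png",im[:,:,::-1])
m=(im.min(2)>th).astype(np.uint8)[y0:y1,x0:x1]
k,_,st,ce=cv2.connectedComponentsWithStats(m,connectivity=4)
print([(int(st[i,4]),(ce[i]+[x0,y0]).round(1).tolist()) for i in range(1,k) if 6<st[i,4]<150])
E
python3 blob.py scene 225 165 330 275 150; python3 blob.py top 230 150 330 250 150
python3 -c "
from h import *
go([0.5,0,.2],0)
print(proj('scene',place(HOP,[[0,-.024,.096],[0,-.03,.17]])),proj('top',place(HOP,[[0,-.024,.096],[0,.024,.096]])))
for n in('scene','top'):
  im=ctrl.get_image(n);p=proj(n,place(HOP,[[0,-.024,.096]]))[0].astype(int);print(im[p[1]-12:p[1]+13:2,p[0]-16:p[0]+17:2].min(2))"
```

```text
tool_pos: [0.5199, 0.0357, 0.2347]
force: [-1.6, -10.1, 3.8]
grasp_force: 61.3
tool_pos: [0.5154, 0.0158, 0.2357]
force: [-0.7, 0.1, -0.4]
grasp_force: 60.2
[(11, [250.6, 179.5]), (77, [260.3, 199.7]), (11, [293.7, 272.4])]
[]
delta [-0.0183 -0.0121  0.0357] turn 1.3794 tcp [0.5154 0.0157 0.2357] Rx [0.19  0.982 0.   ] z [-0.  0. -1.] j [0.03 0.27 0.06 1.36 0.   1.79] F [-0.1  0.2 -1.1] w 0.146 14.3
[[258.63748559 242.24522807]
 [260.43570343 209.25236319]] [[258.39402182 197.24513936]
 [235.94226759 193.45258204]]
[[109 100 103 110 110 105 101 103 108 103 128 130 101  97  98  98  97]
 [104 110 104 103 103 112 106 105 106 134 127 100  94  96  98 100  96]
 [105 103 102 109 102 102 100 117 138 116  89  90  90  96  97  97  85]
 [108 102 100  98 100 102 121 134 111  98  93  97  95  89  91  93  79]
 [133 108 104 107 106 125 130 101  98  96  95 106 104  96  93  89  76]
 [ 85  82  85  95 128 122 102  99 100  93  99 103 101  93  85  87  90]
 [ 76  75  74  75 104  96 102 100  97  91  97 101  93  90  86  93  96]
 [ 75  75  73  73  90 103  97 101  93  93  94  91  87  91  94  96  89]
 [ 96  94  
[... 568 characters left out ...]
 62  78  85  94 100 104 108 111 113 115 116 118 119 119 120]
 [ 83  93  61  78  87  96 101 106 108 112 114 116 117 119 120 121 121]
 [ 79  83  69  79  89  97 102 106 110 113 115 116 118 119 120 121 121]
 [ 80  72  65  81  91  98 105 108 111 114 115 117 118 119 120 120 120]
 [ 87  68  66  82  92  99 104 108 111 113 116 118 118 119 121 121 121]
 [102  60  71  85  94 101 106 108 112 115 115 119 119 120 121 120 121]
 [100  56  74  87  95 100 106 110 113 115 117 119 120 121 121 121 121]
 [ 89  63  76  88  96 102 108 111 114 115 118 118 120 120 121 121 121]
 [ 67  68  77  90  98 103 108 112 114 116 118 119 119 121 121 121 121]
 [ 93  90  81  91  99 104 109 113 114 116 118 120 121 122 121 120 122]]
```

```bash
cat > asc.py <<'E'
from h import *
import sys
n=sys.argv[1];x0,y0,x1,y1=map(int,sys.argv[2:6])
im=ctrl.get_image(n).astype(int);g=im.min(2)
for r in range(y0,y1,2):print(r,"".join("%4d"%v for v in g[r,x0:x1:2]))
E
python3 asc.py scene 236 178 292 226
```

```text
178  162 169 168 158 146 125 117 155 139 131 132  87  83  81  98 138 133 106  98  93  92  99 130  87 100 143 161 162
180  180 181 181 180 175 148 123 162 160 148 101  83  82  86 114 147 147 143 137 115  97 127 108  84  82  98 156 163
182  179 180 180 182 180 175 128 128 132 132  86  85  84  95 140 148 146 148 147 143 132 130  87  85  86 109 159 160
184  178 179 179 180 180 178 129 107 137  97  87  85  86 129 148 148 148 148 146 147 149 107  83  84  89 147 161 161
186  176 178 178 178 180 164 107 116 122  84  83  83  93 139 147 149 147 146 148 143 134  86  86  83 115 160 160 161
188  178 179 178 173 154 124 102 135  90  82  84  85 129 148 148 148 149 146 144 140 104  81  86  91 148 159 162 163
190  155 154 151 140 122 111 117 125  85  84  83  98 144 147 148 148 145 147 138 131  87  84  83 120 159 161 161 162
192  136 134 134 127 117 109 135  95  83  86  82 116 147 146 149 148 148 144 143  97  81  84  92 148 161 162 162 163
194  133 131 126 121 114 117 115  83  84  84 113 147 145 145 148 147 147 141 128  85  85  86 118 161 161 163 162 162
196  167 163 137 131 113  97  85  86  85  98 14
[... 1007 characters left out ...]
14  115 106 102 103 103 104 101 101 104 102 104  99 111 128 111  84  74  78  76  81 106 137 141 137 156 162 162 161
216  109 116 112 105 102 105 101 102 101 101 101 102  99 103 115  87  77  73  74  77 103 112 140 143 160 160 161 162
218  107 100 108 117 114 107 102 106 101 104 101 102 100 100  98  80  75  75  74  75 107 133 115 145 161 163 163 164
220  105 108 103 102 108 118 116 106 104 102 100 102 100 101  99  80  76  77  78 106 134 112  85 151 163 162 164 164
222  104 102 104 106  99 101 108 117 115 103 105 103  98 102  99  93  94  97 114 130  99  96  86 152 162 163 164 163
224  103 105 104 102 106 107 101 101 110 122 117 104 103 102  98  97 101 131 125 101  96  90  84 152 163 164 164 164
```

The floor reads uniformly bright with no ball shading, so the bowl is empty. I'll withdraw and check the compartments.

```bash
echo '[0,0,0,-0.02,0,0,0,0,-0.05,0,0,-0.03,0,-0.06,0,0,-0.07,0,-0.06,0,0,-0.11,0,-0.06,0,0,-0.15,0,-0.06,0,0,-0.19,0,-0.06,0,0,-0.22,0,-0.06,0,0,-0.22,0,-0.06,0]' | python3 inch.py | grep -E "pos|force"
python3 - <<'E'
from h import *
im=ctrl.get_image("scene")[:,:,::-1];im2=ctrl.get_image("top")[:,:,::-1]
f=lambda i:cv2.convertScaleAbs(cv2.resize(i,(400,600*1),interpolation=2),alpha=1.5)
cv2.imwrite("pics/after.png",np.hstack([f(im[165:285,240:320]),f(im2[150:255,220:290])]))
go([*[.415,-.26],.22],1.3104)
print(proj('scene',place(HOP,[[0,-.024,.096]])))
E
```

```text
tool_pos: [0.4726, -0.2038, 0.2955]
force: [0.2, 0.8, -0.6]
grasp_force: 60.2
delta [-0.0692 -0.0458  0.0755] turn 0.0669 tcp [ 0.4732 -0.201   0.2956] Rx [0.192 0.981 0.001] z [-0.     0.001 -1.   ] j [-0.4   0.25  0.19  1.5   0.    1.36] F [-0.1  0.6 -0.7] w 0.151 15.5
[[258.63748559 242.24522807]]
```

View pics/after.png

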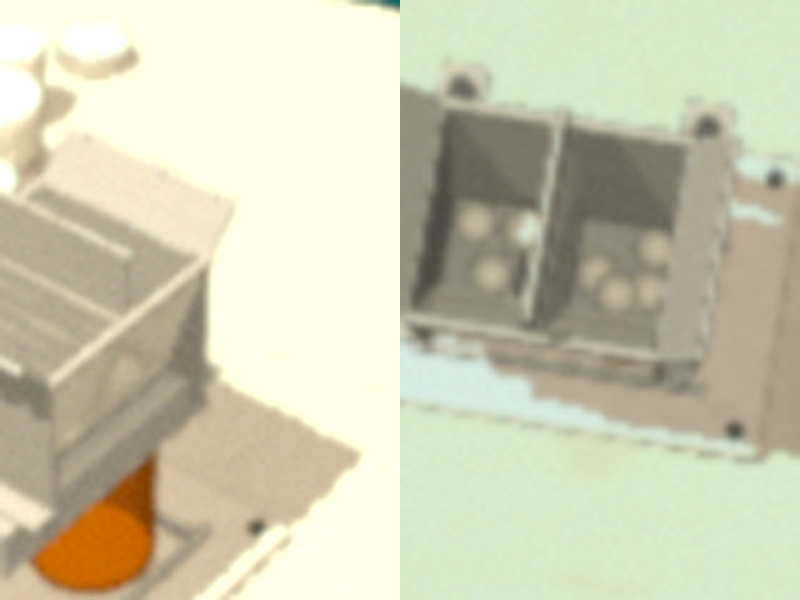

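All four drops lie in the right compartment (590–655, 250–295) and the three reserves are in the left one. Now I'll lay the scoop down, using the nose on the counter to turn it back to level.

```bash
echo '[0,-0.04,-0.05,0,0,0,-0.04,-0.05,0.03,0,0,-0.04,-0.05,0.07,0,0,-0.04,-0.05,0.11,0,0,-0.04,-0.05,0.15,0,0,-0.04,-0.05,0.18,0,0,-0.04,-0.05,0.205,0,0,-0.04,-0.05,0.215,0,0,-0.04,-0.05,0.215,0]' | python3 inch.py 60| grep -E "pos|force"; echo '[0,0,0,0.005,0,0,0,0,0.01,0,0,0,0,0.015,0,0,0,0,0.02,0,0,0,0,0.02,0]' | python3 inch.py | grep -E "pos|force"
```

```text
tool_pos: [0.4162, -0.2288, 0.0797]
force: [-0.8, 0.1, -1.4]
grasp_force: 63.7
tool_pos: [0.4178, -0.2328, 0.0632]
force: [-4.4, -3.6, 13.0]
grasp_force: 64.5
```

```bash
echo '[0,0,0,0.005,0,0,0,0,0.01,0,0,0,0,0.015,0,0,0,0,0.015,0]' | python3 inch.py | grep -E "pos|force"
```

```text
tool_pos: [0.4216, -0.2368, 0.0511]
force: [-1.6, -10.0, 20.3]
grasp_force: 65.6
```

```bash
echo '[0,-0.008,0,0.002,0,0,-0.012,0,0.006,0,0,-0.016,0,0.011,0,0,-0.018,0,0.011,0]' | python3 inch.py | grep -E "pos|force";echo '[0,-0.004,0,0.005,0,0,-0.008,0,0.01,0,0,-0.010,0,0.014,0,0,-0.010,0,0.014,0]' | python3 inch.py | grep -E "pos|force"
```

```text
tool_pos: [0.4175, -0.2503, 0.0372]
force: [3.7, 2.2, 6.7]
grasp_force: 60.1
tool_pos: [0.4148, -0.2599, 0.0226]
force: [2.6, -2.0, 5.0]
grasp_force: 60.5
```

```bash
echo '[0,-0.002,0,0.005,0,0,-0.003,0,0.008,0,0,-0.003,0,0.008,0]' | python3 inch.py | grep -E "pos|force";echo '[0,0,0,0.002,0,0,0,0,0.003,0,0,0,0,0.003,0]' | python3 inch.py | grep -E "pos|force"
```

```text
tool_pos: [0.4141, -0.2631, 0.0147]
force: [1.6, -3.3, 5.0]
grasp_force: 60.7
tool_pos: [0.4142, -0.2636, 0.014]
force: [-2.1, -1.0, 20.9]
grasp_force: 63.5
```

```bash
echo '[0.7,0,0,0,0,0.7,0,0,0,0,0.7,0,0,0,0,0.7,0,0,0,0,0.7,0,0,-0.04,0,0.7,0,0,-0.09,0,0.7,0,0,-0.14,0,0.7,0,0,-0.19,0,0.7,0,0,-0.24,0,0.7,0,0,-0.26,0]' | python3 inch.py | grep -E "pos|force|width"
python3 - <<'E'
from h import *
im=ctrl.get_image("top");g=im.max(2)
# dark handle pixels
m=(im.max(2)<60).astype(np.uint8);m[:235]=0;m[280:]=0;m[:,:350]=0;m[:,450:]=0
k,_,st,ce=cv2.connectedComponentsWithStats(m);print([(int(s[4]),s[:4].tolist(),c.round(1).tolist()) for s,c in zip(st[1:],ce[1:]) if s[4]>20])
cv2.imwrite("pics/laid.png",im[:,:,::-1])
gg=place(HOP,[[0,.134,.114]])[0]
go([gg[0],gg[1],.25],np.pi/2-.192)
E
```

```text
tool_pos: [0.4124, -0.2616, 0.2748]
force: [0.8, -1.2, -0.8]
grip_width: 0.702
grasp_force: 0.0
[(182, [402, 245, 36, 11], [419.1, 249.9]), (24, [445, 260, 5, 7], [447.3, 263.7])]
delta [0.4959 0.0477 0.0248] turn 0.0005 tcp [ 0.4132 -0.262   0.2763] Rx [ 0.19   0.982 -0.004] z [ 0.009 -0.006 -1.   ] j [-0.57  0.2   0.06  1.43 -0.    1.2 ] F [ 0.8 -0.9  1.8] w 0.701 19.8
```

The scoop lies flat: its handle in the top view spans (402–438, 245–256), the same length as at the start. Now for the gate.

```bash
echo '[1,0.496,0.0477,0.01,-1.4,1,0.496,0.0477,0.01,-1.4,1,0.496,0.0477,0.01,-1.4,1,0.496,0.0477,0.01,-1.4,1,0.496,0.0477,0.01,-1.4,1,0.496,0.0477,0.01,-1.4,1,0.496,0.0477,0.01,-1.4,1,0.496,0.0477,0.01,-1.4,1,0.496,0.0477,0.01,-1.4,1,0.496,0.0477,0.01,-1.4]' | python3 inch.py 60| grep -E "pos|force"
echo '[1,0,0,0,0,1,0,0,0,0]' | python3 inch.py >/dev/null
python3 - <<'E'
from h import *
gg=place(HOP,[[0,.134,.114]])[0]
go([gg[0],gg[1],.150],np.pi-.192)
E
```

```text
tool_pos: [0.552, 0.2194, 0.2583]
force: [0.5, 0.2, 0.5]
grasp_force: 0.0
delta [-0.0041 -0.0011  0.1075] turn -0.1682 tcp [0.5515 0.2182 0.2575] Rx [-0.936  0.352  0.003] z [-0.003 -0.002 -1.   ] j [ 0.38  0.43  0.34  1.48 -0.    0.74] F [-0.5 -0.4 -0.1] w 0.996 20.9
```

```bash
echo '[1,-0.004,-0.001,0.01,-0.15,1,-0.004,-0.001,0.05,-0.168,1,-0.004,-0.001,0.09,-0.168,1,-0.004,-0.001,0.12,-0.168,1,-0.004,-0.001,0.14,-0.168,1,-0.004,-0.001,0.155,-0.168,1,-0.004,-0.001,0.159,-0.168,1,-0.004,-0.001,0.159,-0.168]' | python3 inch.py | grep -E "pos|force"
echo '[0,0,0,0,0,0,0,0,0,0,0,0,0,0,0,0,0,0,0,0,0,0,0,0,0,0,0,0,0,0,0,0,0,0,0]' | python3 inch.py 80
python3 - <<'E'
from h import *
go(place(HOP,[[0,.134+.048,.098]])[0],np.pi-.192)
E
```

```text
tool_pos: [0.5556, 0.2156, 0.1005]
force: [1.4, 7.3, -4.1]
grasp_force: 0.0
time: 22.45
tool_pos: [0.5559, 0.2158, 0.101]
tcp_rot: [0.303, 3.126, 0.003]
force: [1.5, 3.7, 1.0]
grip_width: 0.129
grasp_force: 78.2
delta [0.0013 0.0475 0.0031] turn -0.0011 tcp [0.5559 0.2158 0.101 ] Rx [-0.981  0.192 -0.001] z [ 0.001  0.002 -1.   ] j [0.37 0.51 0.05 1.11 0.   0.56] F [1.5 3.7 1. ] w 0.129 22.4
```

```bash
echo '[0,0,0.006,0,0,0,0,0.013,0,0,0,0,0.02,0,0,0,0,0.027,0,0,0,0,0.034,0,0,0,0,0.040,0,0,0,0,0.045,0,0,0,0,0.047,0,0,0,0,0.047,0,0,0,0,0.047,0,0]' | python3 inch.py 80
python3 - <<'E'
from h import *
s=ctrl.get_state();d=s["tool_pos"][:2]-[.5559,.2158];print("draw",d@[.191,.982],d@[.982,-.191])
im=ctrl.get_image("scene");cv2.imwrite("pics/fin.png",im[:,:,::-1])
t=ctrl.get_image("top").min(2);c0=proj("top",place(HOP,[[0,-.024,.096]]))[0].astype(int)
print(t[c0[1]-12:c0[1]+14:2,c0[0]-12:c0[0]+14:2])
c1=proj("top",place(HOP,[[0,.024,.096]]))[0].astype(int);print(t[c1[1]-12:c1[1]+14:2,c1[0]-12:c1[0]+14:2])
p=proj("scene",place(HOP,[[-.02,.062,.088],[0,.062,.088]])).round(1);print(p)
E
```

```text
time: 23.45
tool_pos: [0.5639, 0.2593, 0.101]
tcp_rot: [-0.306, -3.126, 0.006]
force: [-3.0, -6.6, 6.0]
grip_width: 0.129
grasp_force: 79.2
draw 0.044256935013815425 -0.00041958373077880147
[[ 64  68  62  60  60  61  60  60  61  61  60  74  99]
 [ 61  68  59  52  54  58  58  61  60  61  61  83  99]
 [ 63  67  60  36  26  31  32  41  46  51  51  63  92]
 [ 59  65  59  27  17  19  22  21  26  19  27  57  89]
 [ 67  62  54  24  22  28  36  69  79  54  30  56  64]
 [ 71  60  52  24  33  34  53  92 101  85  45  59  61]
 [ 67  62  48  48  47  36  47  88  99  79  49  60  60]
 [ 63  60  64  89  88  54  35  49  60  71  68  58  60]
 [ 63  59  75 100 101  68  35  32  47  85  74  58  58]
 [ 62  64  69  90  89  50  36  36  41  72  64  59  59]
 [ 65  75  78  81  81  74  75  68  58  57  60  58  59]
 [ 77  80  82  81  82  81  79  79  79  76  60  59  60]
 [ 78  77  77  76  77  80  81  81  81  69  59  59  59]]
[[ 72  71  46  56  61  61  60  59  60  58  59  66  60]
 [ 71  62  47  54  60  59  60  60  60  61  60  69  62]
 [ 72  55  46  55  76  72  67  62  58  56  56  71  60]
 [ 72  54  44  64  92  98  84  75  84  83  63  72  65]
 [ 68  47  47  71  97 102  86  80 100  99  83  70  71]
 [ 70  45  49  74  84  88  78  80  97  97  76  62  67]
 [ 68  46  51  71  76  75  79  80  80  80  73  60  65]
 [ 55  46  54  85  95  87  80  83  82  82  74  62  65]
 [ 52  46  59  93 104  95  76  80  80  79  74  60  61]
 [ 50  50  70  83  93  85  82  83  81  80  75  64  58]
 [ 51  69  80  81  81  83  82  82  82  81  66  66  61]
 [ 65  75  83  82  82  81  80  80  80  78  59  64  64]
 [ 77  74  75  78  80  81  81  82  83  74  60  63  70]]
[[236.2 275.4]
 [227.8 270.4]]
```

Draw is 44 mm and the compartment is emptying. I'll add the rest, let it settle, and compare with the first pictures numerically.

```bash
echo '[0,0,0.002,0,0,0,0,0.0035,0,0,0,0,0.0035,0,0,0,0,0.0035,0,0,0,0,0.0035,0,0,0,0,0.0035,0,0,0,0,0.0035,0,0,0,0,0.0035,0,0]' | python3 inch.py | grep -E "force|time"
python3 - <<'E'
from h import *
s=ctrl.get_state();d=s["tool_pos"][:2]-[.5559,.2158];print("draw",d@[.191,.982],d@[.982,-.191],s["joint_vel"].round(3))
t=ctrl.get_image("top").astype(int);c=proj("top",place(HOP,[[0,-.024,.03]]))[0].astype(int);print(c);
print("top",t[c[1]-14:c[1]+14,c[0]-12:c[0]+15].min(2))
im=ctrl.get_image("scene").astype(int);a=cv2.imread("pics/scene0.png")[:,:,::-1].astype(int)
print(proj("scene",place(HOP,[[-.018,-.006,.088],[-.018,-.042,.088],[-.033,-.042,.15],[0,-.024,.088],[0,-.024,.02]])).round())
D=(im-a).sum(2)
for r in range(222,284,2):print(r,"".join("%5d"%v for v in D[r,236:284:2]))
E
```

```text
time: 24.35
force: [-4.1, -6.8, 5.6]
grasp_force: 79.3
draw 0.04742285606638611 -0.0004354984052863245 [ 0.    -0.     0.001 -0.001  0.001 -0.002]
[259 201]
top [[ 66  67  63  60  56  52  53  55  54  58  59  58  60  59  59  59  61  60
   61  63  68  86  97  99  99  98  98]
 [ 69  66  61  61  54  44  41  42  42  45  50  51  53  54  56  59  59  60
   60  60  66  83  97  98  98  99  98]
 [ 71  67  63  59  52  37  23  26  30  27  31  34  36  39  43  46  50  50
   52  53  60  80  94  98  98  99  99]
 [ 69  64  62  59  45  28  22  17  18  18  20  21  23  24  30  29  30  30
   35  35  49  75  94  98  98  98  98]
 [ 66  64  62  59  42  24  19  22  24  20  21  21  16  24  27  28  23  19
   22  24  39  70  93  98  98  98  98]
 [ 64  61  59  57  42  25  21  20  24  25  26  32  32  43  50  50  42  33
   24  28  44  67  88  97  98  99  99]
 [ 64  62  58  54  35  22  19  19  24  27  33  39  54  70  78  79  72  53
   33  30  47  61  76  93  97  98  98]
 [ 63  60  59  52  34  24  25  21  30  34  35  46  71  84  92  95  90  75
   47  36  50  59  70  87  94  97  99]
 [ 65  61  61  50  34  25  28  33  
[... 5466 characters left out ...]
    0   14   14   10  -16  -14  -24  -17   13   38   39   28   32   30   43
274  -168  -60  -34   35   34   32   21   11    7   -2    3   17   16  -22  -34  -24  -20   17   30   34   35   37   33   39
276    -8  -56  -39   21   32   19   14  -16   -4    0  -13   19   18  -14  -14  -18    7   29   37   35   35   35   38   39
278    23  -43  -33   31   28   32   13   -6  -15   -9   13   20   20   18    9   12   32   26   39   31   34   37   36   42
280    32   31   18   27   37   37   30   14   15   15   19   18   20   22   34   27   26   28   30   29   44   42   39   24
282    44   40   35   39   35   31   34   28   22   18   35   27   33   26   31   36   26   41   41   34   38   34   21  -67
```

```bash
echo '[0,0,0,0,0,0,0,0,0,0]' | python3 inch.py | grep -E "force|time"
python3 - <<'E'
from h import *
im=ctrl.get_image("scene").astype(int).sum(2)
a=cv2.imread("pics/scene0.png").astype(int).sum(2)
f=cv2.resize(cv2.imread("pics/after.png")[:,:400],(80,120),interpolation=cv2.INTER_AREA).astype(float).sum(2)/1.5
for r in range(232,246,2):print(r,"now",im[r,254:276:2],"0",a[r,254:276:2],"after",f[r-165,14:36:2].astype(int))
def back(px,z):
    return least_squares(lambda q:proj("top",[[q[0],q[1],z]])[0]-px,[.52,.06]).x
c,s=np.cos(HOP[2]),np.sin(HOP[2])
for px in ((253,201),(262,196),(264.5,201)):
  for z in (.02,.034,.096):
    d=back(np.array(px),z)-HOP[:2];print(px,z,(c*d[0]+s*d[1]).round(4),(-s*d[0]+c*d[1]).round(4))
E
```

```text
time: 24.65
force: [-2.3, -7.1, 5.9]
grasp_force: 79.3
232 now [265 273 276 325 344 328 322 318 326 331 312] 0 [340 328 347 423 399 317 307 316 320 315 308] after [342 334 349 428 400 322 316 320 325 320 308]
234 now [277 293 340 334 320 335 328 328 324 330 292] 0 [324 381 433 371 296 299 297 310 321 316 276] after [327 383 435 375 304 298 297 314 319 320 280]
236 now [298 344 329 327 331 329 323 325 327 324 272] 0 [381 429 357 319 308 298 291 298 293 309 254] after [384 432 360 322 308 324 318 300 301 300 260]
238 now [350 304 325 334 340 345 331 328 341 314 275] 0 [414 327 323 315 299 294 295 298 307 290 242] after [417 326 321 318 316 353 340 311 309 289 246]
240 now [322 324 328 335 361 386 373 344 320 312 309] 0 [336 317 320 297 308 315 308 307 287 279 287] after [336 324 323 310 330 346 339 315 284 284 288]
242 now [330 329 331 329 296 325 341 309 313 336 344] 0 [325 322 315 301 313 317 306 272 284 306 312] after [331 329 322 304 328 328 309 279 286 310 314]
244 now [327 327 329 315 315 326 302 320 331 343 315] 0 [320 322 310 304 312 297 277 289 304 314 288] after [324 324 310 306 315 296 290 287 306 314 292]
(253, 201) 0.02 0.0011 -0.0092
(253, 201) 0.034 -0.0009 -0.0102
(253, 201) 0.096 -0.0098 -0.0142
(262, 196) 0.02 0.0159 -0.0274
(262, 196) 0.034 0.0137 -0.0281
(262, 196) 0.096 0.0039 -0.031
(264.5, 201) 0.02 0.0055 -0.035
(264.5, 201) 0.034 0.0034 -0.0356
(264.5, 201) 0.096 -0.0057 -0.038
```

Run:
```python
from h import *
print(proj("scene",place(HOP,np.array([[1,-9,20],[16,-27,20],[5,-38,20],[-14,-26,20],[-14,-26,34]])/1e3)).round(1))
print(proj("top",place(HOP,np.array([[-14,-26,20],[-8,-26,96]])/1e3)).round(1))
im=ctrl.get_image("scene").astype(int);a=cv2.imread("pics/scene0.png")[:,:,::-1].astype(int)
for r in range(260,286,2):print(r,im[r,244:278:2,0],im[r,244:278:2,1]-a[r,244:278:2,1])
```

```text
[[253.6 275.6]
 [253.7 267.2]
 [261.5 266.6]
 [265.1 274.1]
 [265.1 268.9]]
[[259.1 208.7]
 [258.7 201.1]]
260 [ 94  98  94 103 123 127 112 107 109 109 108 106  97 106 150 155 153] [-18 -18 -20  -4   8  12  14  12  11  12  12   6   6  13  14  14  10]
262 [ 94  96  94 105 117 110 107 105 111 105 108 106  97 106 152 157 156] [-21 -20 -21  -2  11  12  12   7   9  12   6   5   4   8  10  11  13]
264 [114 102  96 104 107 108 108 109 110 110 109 106  97 106 152 157 154] [-34 -22 -19  -1  11  12  10  11  12  17  13   5   4   3  13  15  11]
266 [125 121 111 108 106 109 110 115 116 113 108 107  98 101 148 155 155] [-39 -41 -29  -7  10   9   9   4   2  -2   5   9   7   5  12  13  12]
268 [123 124 121 109 109 107 123 124 112 111 122 129  96  90 120 139 150] [-40 -41 -34  -5  12  13   0  -4  -6  -4   1   8   2   3   9  13  12]
270 [109 115 105 103 110 117 142 145 135 117 111 115 116 103 125 112 124] [-11 -29  -5   7   5  -2   4   7   4  -5 -10  -3  -2   8  12  12  10]
272 [107 108 108 105 117 126 143 149 143 111 107 105 110 111 148 140 116] [ 9  6  5  7 -1  0  6  9  5 -5 -5 -7 -9  3 12 13 10]
274 [105 112 118 116 118 117 128 147 140 111 107 101 112 119 154 149 127] [ 10  13   9  -2  -5   1   3   6   6 -10  -8 -11  -4   6  12  11   8]
276 [111 113 139 118 119 118 124 147 149 126 109 112 126 123 149 127 120] [ 6  8  6 -5  2  2 -2  5 10  2 -4 -9  4 10 11 12 11]
278 [146 135 134 131 118 121 141 149 147 146 141 136 115 129 124 119 146] [12 10  8  0 -5 -3  8  9  5 11  6  3 13 11 11 10 11]
280 [158 156 133 132 138 143 147 148 146 142 135 114 111 122 123 146 152] [13 13 12 11  4  9  8  8  8  4 11  8  9  8 11 12 13]
282 [157 158 154 137 132 129 128 127 124 124 129 131 124 132 151 155 154] [11 13 13 10  9  9  7 11  6  7 11 11 11 15 12 13 12]
284 [156 158 156 155 155 149 146 147 142 149 141 126 133 153 155 155 156] [11 14 12 13 11 12 13 13 10 11 10 10 16 12 14 14 12]
```

The darker spot at (265,273) matches the predicted position of the fourth drop, at the front of the vial. The other three are seen from above, and the reserves are still in place. Handing in.

```bash
python3 -c "
from rig import ctrl
print(ctrl.sign_off())"
```

```text
the job is handed in; nothing more can be done
None
```

The job is handed in, with no verdict returned: by camera and arm readings, all four drops are in the vial, the three reserves are still in the left compartment, the scoop lies flat on the counter, and the gate is held at about 47 mm of its 48 mm half travel.

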